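Try two buoy floats under the height bar

TASK

Try both red wooden floats in the height gauge by pushing each along its lane under the yellow bar, gently, stopping as soon as one catches on the bar. Leave the float that clears fully home against the wooden end stop with the bar over it; take the one that catches out of the gauge and put it flat in the grey tray. Leave everything else alone.

Things in the scene. Friction and masses are not known exactly. Their poses are not given: they have to be found in the camera images.
- gauge: fixed height gauge on a galvanised plate, 216 (x) x 310 (y) x 10 mm, y = -85 to +225 mm. Origin: underside of the plate, below the middle of the bar; z up. Floats are pushed along -y in two lanes centred on x = -52 and +52 mm, floor z = 10 mm, 62 mm wide between fences with tops at z = 20 mm, y = -65 to +210 mm. Sliding a float takes 1 to 3 N; pressing the bar or stop with over 25 N damages it
- stop (a point): middle of the face of the wooden end stop that closes both lanes, at x = 0, y = -65, z = 22.5 mm in the gauge's frame; 204 mm wide, top at z = 35 mm. One piece with the bar. A float that is fully home touches it, with its centre at y = 0 of the gauge, right under the bar
- bar: yellow bridge bar across both lanes, 216 (x) x 20 (y) x 18 mm high, with its posts and the end stop one fixed frame on stiff rubber bushes that give 1 mm along -y per 8 N and spring back. Origin: centre of the bar's underside, 42.5 mm above the lane floors, 52.5 mm above the gauge's origin; faces at gauge y = -10 and +10 mm. An arm that drives on once a float is stopped soon passes 25 N
- float_a: one of two look-alike red wooden floats with white bands, 52 (x) x 130 long (y) mm, 0.14 to 0.28 kg. One is 40 mm tall and clears the bar, the other is 45 mm and catches; which is which is not told. Origin: centre of the underside, z up. Each starts lying in its own lane (either one) on the +y side of the bar, nose 35 to 75 mm from the bar
- float_b: one of two look-alike red wooden floats with white bands, 52 (x) x 130 long (y) mm, 0.14 to 0.28 kg. One is 40 mm tall and clears the bar, the other is 45 mm and catches; which is which is not told. Origin: centre of the underside, z up. Each starts lying in its own lane (either one) on the +y side of the bar, nose 35 to 75 mm from the bar
- tray: grey plastic tray, open on top, 160 (x) x 200 (y) x 32 mm high, walls and floor 5 mm thick; it stays where it is. Origin: centre of the underside; inner floor at z = 5 mm
- coffee_pot: blue enamel coffee pot, 132 mm wide, 168 mm high; bystander, origin at the centre of its underside
- bailer: orange plastic bailer scoop, 150 x 110 x 70 mm with a 110 mm handle; bystander, origin under the centre of its box
- hook_file: steel hook file with rosewood handle, 275 mm long along x, lying flat, 22 mm high; bystander, origin on its underside near the ferrule
- buoy_marker: red wooden buoy marker with a white band and a stick on top, 100 mm wide, 238 mm high; bystander, origin at the centre of its underside
- grease_tin: green tin, 84 mm wide, 60 mm high; bystander, origin at the centre of its underside
- mug: white mug, 80 mm wide, 85 mm high; bystander, origin at the centre of its underside
- cleat: brass mooring cleat, 130 mm long along x, 38 mm high; bystander, origin at the centre of its underside
Not all that is in view belongs to the job. Leave any green or orange look-alike of the float_a alone.

How it is judged (in metres and radians):
On the way:
1. The float that is too tall has been pushed up against the bar and stopped by it (at least 2 N) (contact force between float_b and bar above 2 N), for 0.05 s.
At the end, for the whole second after the job is handed in: The float that clears lies flat in a lane of the gauge under the bar, its centre within 5 mm of the home position against the end stop; the float that is too tall lies flat, right way up, inside the tray on its floor; both are at rest (y of float_a in the frame of gauge between -0.006 and 0.005 m and (x of float_a in the frame of gauge between 0.04 and 0.064 m or x of float_a in the frame of gauge between -0.064 and -0.04 m) and z of float_a in the frame of gauge between 0.007 and 0.014 m and x of float_b in the frame of tray between -0.07 and 0.07 m and y of float_b in the frame of tray between -0.09 and 0.09 m and z of float_b in the frame of tray between 0.002 and 0.01 m and angle between float_b's own z axis and vertical below 0.1 rad and linear speed of each of float_a, float_b below 0.01 m/s); the robot touches nothing.
It fails at once if The gauge's bar frame (bar or end stop) is pressed with more than 25 N by a float, or the gauge by the robot (contact force between any of float_a, float_b and bar above 25 N or contact force between any of the arm, the fingers and gauge above 25 N).
It fails at once if A bystander (pot, bailer, file, marker, tin, mug or cleat) is moved more than 20 mm (distance of any of coffee_pot, bailer, hook_file, buoy_marker, grease_tin, mug, cleat from where it was at the start of the episode above 0.02 m).
It also fails if it takes over 64 s, if anything falls off the work surface, if the arm or the gripper's body presses on something with over 40 N, if the wrist force passes 120 N, or if a joint passes its speed limit or range.

ROBOT

A 6-joint arm with a two-finger parallel gripper is mounted at the origin on the work surface. World frame = base frame: x ahead of the robot, y to its left, z up, the work surface at z = 0. Lengths are in mm, angles in rad, forces in N, time in s.
With the tool pointing down it reaches from about 300 to 775 mm from the base axis. Payload 14.6 kg.
Tool frame: the origin (TCP) lies between the finger pads; the fingertips stand manip.tip_reach ahead of it and the grasp point (between the pads) lies 5 mm behind it (manip.tip_reach is the distance from the TCP to the fingertips, in mm); z points along the fingers, y is the line along which they close (so a half turn about z gives the same grasp; the last joint's range is limited). The gripper opens to 94 mm and grips with 3 to 60 N. Pads are 16 mm wide; open, the fingers measure 119 mm over their backs; the gripper's body (75 mm by 177 mm) begins 78 mm behind the grasp point.
Start: joints at [1.165, 0.3, 1.521, -0, 1.321, -0.067], TCP at [182.793, 518.726, 219.446] pointing down, gripper open.
Joint ranges: [-3.03, 3.03], [-0.79, 2.21], [0.23, 2.52], [-1.04, 4.18], [0, 3.07], [-2.55, 2.55]. Speed limits (rad/s): [2.22, 2.22, 2.57, 3.14, 3.14, 3.14].

INTERFACE

Orientations are given as [roll, pitch, yaw] about the fixed x, y, z axes, in that order (R = Rz(yaw) Ry(pitch) Rx(roll)).
In Python, from cell import manip gives the robot as it stands. The module is installed in compiled form; this text tells all that it offers.
- The arm moves only by the shell command python3 -m creep 'ROWS' [FORCE]. ROWS is JSON, a list of rows, each a list of 3 entries, a list of its own where there are three numbers: the opening, from -1 (shut) to 1 (fully open), then the shift along the tool's x, y, z in cm, then the turn about the tool's z in units of 5 degrees (1.0 is 5 degrees). In form: [[grip, [tx, ty, tz], roll], ...]. A call has 1 to 12 rows; each row is the pose to reach, as a shift and turn from the pose commanded when the call began, along the tool's axes at that moment; what a row does not reach only later rows make up. A row lasts 1/10 s, in which the tool goes at most 50 mm and 8.59 degrees, less where a joint would pass 70% of its speed; a pose out of reach is approached as far as the arm can. A call with a gripper value outside its range is refused whole. The fingers move at their own pace and stop on an object; FORCE is the grip in N (left out, the last holds). Time passes only in rows, so rows that repeat a pose let the fingers close. It gives the time, the measured TCP pose, the force, the opening and the grip force at its end, in the units of the state.
- manip.read_state(): the state, without advancing time (a new reading comes with each control period).
- manip.camera(name): name is "side" or "top" or "wrist"; returns the picture (420x560x3 uint8, red, green, blue); there is no depth.
- manip.camera_params(name): a dict with "fovy" (degrees; the focal length in pixels is half the picture's height over the tangent of half this angle, whatever the lens; pixels are square), "cx", "cy" (the principal point, pixels), "origin" and "attitude" of the camera in the world. Camera axes: x right, y down, z forward; pixel columns grow to the right and rows downward; lengths in mm; the calibration is good to about 2 mm. A picture is of the moment at which its call begins: read the wrist's pose just before it. camera_params takes no time and is no camera call; for the wrist camera it gives the pose at the moment of the call.
- manip.sign_off(): hands the job in; it is judged then, once.
The state is a dict: "clock": time; "joints": joint angles; "qd": joint speeds; "effort": joint torques, N m; "eef_pos": TCP position; "eef_rot": TCP orientation; "wrist_force": force on the tool from outside, world axes, zero at the start; "moment": the same for the moment, N m; "finger_gap": finger opening in mm; "finger_force": force on a finger pad.
Only numpy, scipy, OpenCV 4.12 (cv2) and the standard library are available. Lean on these libraries where they do the work, as an engineer would, in place of code of your own. Each camera call takes 0.05 s, during which the arm holds its last target. There are 200 camera calls.

## Working session

There is one attempt and no reset: what is moved stays moved. The work goes in short steps, Python scripts to look and compute and a shell command to move; the robot and the scene stay as the last step left them, time stands still between calls to the robot, and variables do not carry over. Pictures are saved under pics/ and viewed, at most 10 in all, crops included, and the job is handed in when it is done.

```bash
mkdir -p pics
python3 - <<'E'
from cell import manip
import cv2
print(manip.read_state(), manip.tip_reach)
for n in ("top","side"):
    print(n, manip.camera_params(n))
    cv2.imwrite(f"pics/{n}0.png", manip.camera(n)[:,:,::-1])
E
```

```text
{'clock': 0.0, 'joints': array([ 1.16539402e+00,  3.00466761e-01,  1.52162301e+00, -2.01528922e-05,
        1.32070640e+00, -6.65882639e-02]), 'qd': array([ 0.00021463,  0.00096013,  0.00071066,  0.00029478, -0.0004289 ,
        0.00053923]), 'effort': array([-3.48988069e-03, -5.31794751e+01, -3.52736771e+01,  7.06623774e-02,
        2.43997585e-02, -8.42062036e-05]), 'eef_pos': array([182.69911517, 518.48675719, 218.87096843]), 'eef_rot': array([-3.14039050e+00, -6.06045972e-05,  2.80278357e+00]), 'wrist_force': array([-0.33127716, -0.62947931, -0.99449252]), 'moment': array([ 0.06009845,  0.00084313, -0.02023731]), 'finger_force': 0.0, 'finger_gap': 94.15711764762928} 14.0
top {'fovy': 54.437287817356534, 'cx': 278.1474466472423, 'cy': 208.3432610988393, 'origin': array([ 341.31751905,  -43.6591003 , 1300.76300718]), 'attitude': array([-2.99826192, -0.01076778, -1.58868418])}
side {'fovy': 44.65662474066292, 'cx': 288.0684606053624, 'cy': 219.77422036322517, 'origin': array([ 444.16637041,  988.90080355, 1046.40191327]), 'attitude': array([-2.33385980e+00, -1.58269729e-03, -3.06086637e+00])}
```

View pics/top0.png

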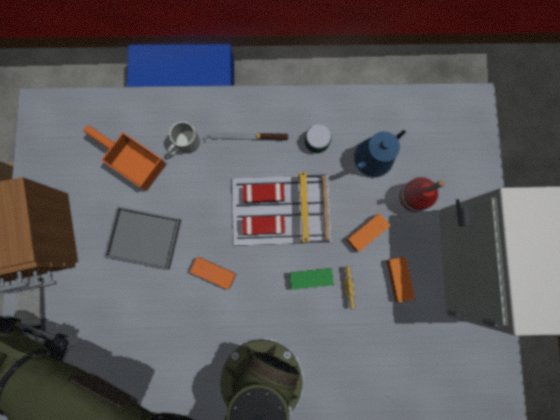

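View pics/side0.png

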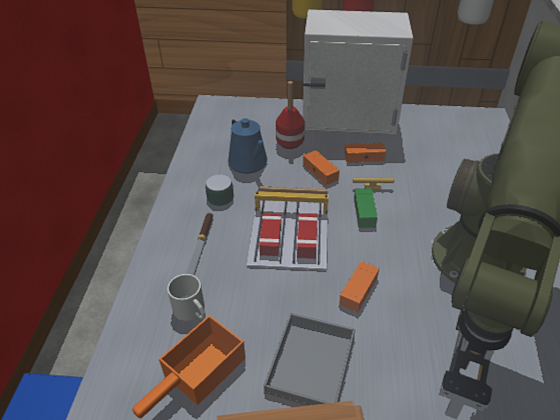

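The top view (image up is +x, left is +y) shows the gauge at about (281,210), with the bar at column 305 and the stop at column 327. The only red items in the lanes are the two at (264,193) and (264,225), so those are the floats. The other red item, at (420,195), is the round buoy marker. The look-alikes are orange at (212,273), (368,233) and (401,279) and green at (312,278), all outside the gauge. The tray is at (144,238).

```bash
cat > h.py <<'E'
import numpy as np, cv2
from scipy.spatial.transform import Rotation as R
from cell import manip
def ray(p,uv):
    f=210/np.tan(np.radians(p["fovy"])/2); M=R.from_euler("xyz",p["attitude"]).as_matrix()
    return M@np.array([(uv[0]-p["cx"])/f,(uv[1]-p["cy"])/f,1.])
def cast(p,uv,z):
    d=ray(p,uv); o=np.array(p["origin"]); return (o+d*(z-o[2])/d[2])[:2]
def pts(p,a,z): return np.array([cast(p,q,z) for q in a])
def hsv(im): return cv2.cvtColor(im,cv2.COLOR_RGB2HSV)
E
python3 - <<'E'
from h import *
p=manip.camera_params("top"); im=manip.camera("top"); h=hsv(im)
np.set_printoptions(precision=1,suppress=True)
def rects(m,z,name,roi,amin):
    M=np.zeros(m.shape,np.uint8); x0,y0,x1,y1=roi; M[y0:y1,x0:x1]=m[y0:y1,x0:x1]
    for c in cv2.findContours(M,cv2.RETR_EXTERNAL,cv2.CHAIN_APPROX_NONE)[0]:
        if cv2.contourArea(c)<amin: continue
        w=pts(p,c[:,0],z).astype(np.float32); r=cv2.minAreaRect(w)
        print(name,"px",c[:,0].mean(0),"centre",np.array(r[0]),"size",np.array(r[1]),"ang",r[2])
red=cv2.inRange(h,(0,150,90),(6,255,255))|cv2.inRange(h,(172,150,90),(180,255,255))
red=cv2.morphologyEx(red|cv2.inRange(h,(0,0,200),(180,60,255)),cv2.MORPH_CLOSE,np.ones((3,3)))
rects(red,52,"float",(238,178,298,242),100)
yel=cv2.inRange(h,(18,120,110),(32,255,255)); rects(yel,70.5,"bar",(290,165,320,250),60)
print("bg",im[260,260],"plate",im[210,240],"tray",im[238,144],im[209,140],"stop",im[200,327])
crop=cv2.resize(im[165:255,225:340],None,fx=6,fy=6,interpolation=cv2.INTER_CUBIC); cv2.imwrite("pics/crop1.png",crop[:,:,::-1])
g=cv2.resize(im[195:280,95:190],None,fx=6,fy=6,interpolation=cv2.INTER_CUBIC); cv2.imwrite("pics/tray1.png",g[:,:,::-1])
E
```

```text
float px [263.3 224.7] centre [470.4 -12.8] size [67.7 49.3] ang 89.05823516845703
float px [263.3 192.2] centre [572.5 -15.2] size [50.2 68.5] ang 2.989989757537842
bar px [303.7 207. ] centre [ 522.9 -138.9] size [209.9  20.6] ang 1.5078258514404297
bg [122 128 135] plate [156 158 167] tray [ 99 103 105] [124 127 134] stop [146 132 125]
```

View pics/crop1.png

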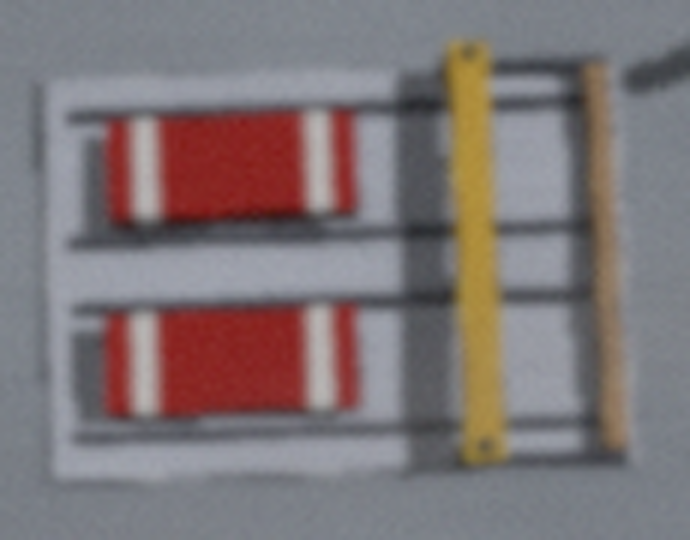

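View pics/tray1.png

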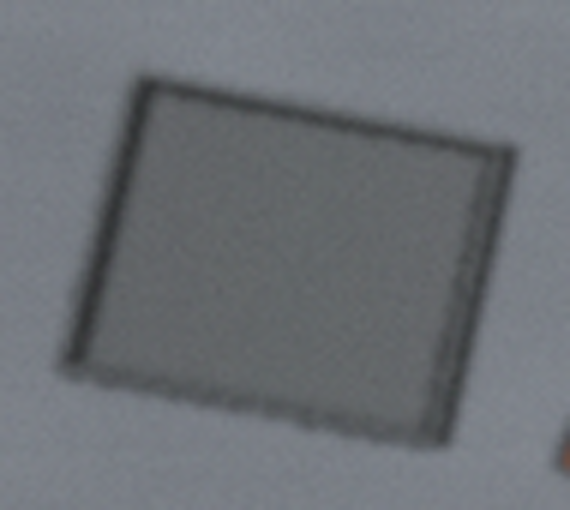

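The crop confirms two red floats with white bands lying in the two lanes, tails at crop column 107 and noses at 355. The bar's axis runs from (468,42) to (486,462). The tray crop gives rim corners (143,78), (515,150), (443,445) and (65,370).

Run:
```python
from h import *
p=manip.camera_params("top"); np.set_printoptions(precision=1,suppress=True)
c1=lambda a:np.array(a)/6+[225,165]-0.4; c2=lambda a:np.array(a)/6+[95,195]-0.4
b=pts(p,c1([(468,42),(486,462)]),70.5); c=b.mean(0); d=b[0]-b[1]; L=np.linalg.norm(d); yaw=np.arctan2(d[1],d[0])
print("bar",b,c,"len",L,"yaw",np.degrees(yaw))
pl=pts(p,c1([(45,78),(628,62),(628,470),(52,480)]),10); print("plate",pl,[np.linalg.norm(pl[i]-pl[i-1]) for i in range(4)],pl.mean(0))
pm=pl.mean(0); ex=(pl[0]-pl[3]); print("plate yaw",np.degrees(np.arctan2(ex[1],ex[0])), np.degrees(np.arctan2(*( -(pl[0]-pl[1])*[1,-1]))))
Rg=lambda y:np.array([[np.cos(y),-np.sin(y)],[np.sin(y),np.cos(y)]])
print("gauge origin from plate", pm-Rg(yaw)@[0,70])
st=pts(p,c1([(595,62),(615,450)]),35); print("stop top",st,st.mean(0))
for n,q in (("up",[(108,110),(355,112),(355,215),(110,220)]),("lo",[(108,308),(356,308),(357,413),(107,413)])):
    f=pts(p,c1(q),52.5); print(n,f,[np.linalg.norm(f[i]-f[i-1]) for i in range(4)],"gauge",(f-c)@Rg(yaw))
t=pts(p,c2([(143,78),(515,150),(443,445),(65,370)]),32); print("tray",t,[np.linalg.norm(t[i]-t[i-1]) for i in range(4)],t.mean(0)); d=t[0]-t[1]; print(np.degrees(np.arctan2(d[1],d[0])))
# side check of bar
```

```text
bar [[ 632.  -137.6]
 [ 416.1 -140.9]] [ 524.  -139.3] len 215.88703340733414 yaw 0.8845657687764835
plate [[ 629.9   85.8]
 [ 633.9 -228.3]
 [ 414.3 -220.4]
 [ 414.3   82.5]] [np.float64(215.6937458977931), np.float64(314.1580976138008), np.float64(219.74595500004773), np.float64(302.98633040093125)] [523.1 -70.1]
plate yaw 0.8720628426807481 0.7203522964097083
gauge origin from plate [ 524.2 -140.1]
stop top [[ 628.5 -207.2]
 [ 423.3 -210.7]] [ 525.9 -209. ]
up [[603.   48.9]
 [599.9 -79.2]
 [545.7 -78.2]
 [545.1  48.2]] [np.float64(57.85282863580581), np.float64(128.22738183352445), np.float64(54.2191897484411), np.float64(126.40130452163632)] gauge [[ 81.8 187. ]
 [ 76.8  58.8]
 [ 22.6  60.8]
 [ 24.  187.1]]
lo [[499.4  49.5]
 [497.3 -77.7]
 [443.3 -77.2]
 [445.5  50.3]] [np.float64(53.94445866160374), np.float64(127.25038145326434), np.float64(54.00476181966106), np.float64(127.4906241176492)] gauge [[-21.7 189.1]
 [-25.8  61.9]
 [-79.8  63.3]
 [-75.6 190.8]]
tray [[534.7 438.8]
 [493.7 244.8]
 [342.5 279.1]
 [384.  472.9]] [np.float64(154.44571603787256), np.float64(198.2793234823795), np.float64(154.95542460873412), np.float64(198.23400866302728)] [438.7 358.9]
78.06631524845672
```

```bash
cat >> h.py <<'E'
G=np.array([524.1,-139.7]); GY=np.radians(.85)
def g2w(x,y): return G+np.array([[np.cos(GY),-np.sin(GY)],[np.sin(GY),np.cos(GY)]])@[x,y]
def w2g(w): return np.array([[np.cos(GY),np.sin(GY)],[-np.sin(GY),np.cos(GY)]])@(np.array(w)[:2]-G)
def go(xy,z,yaw):
    s=manip.read_state(); M=R.from_euler("xyz",s["eef_rot"]).as_matrix()
    d=M.T@(np.array([*xy,z])-s["eef_pos"]); cur=np.degrees(s["eef_rot"][2])
    print("shift cm",np.round(d/10,2),"roll",round((cur-yaw+180)%360-180,2)/5)
E
python3 -c "
from h import *
go(g2w(-52,225),150,90.85)"
```

```text
shift cm [-41.4  -31.43   6.93] roll 13.947999999999999
```

```bash
python3 -m creep '[[-1,[-4,-3,0.5],1.4],[-1,[-8,-6.1,1],2.8],[-1,[-12,-9.1,1.5],4.2],[-1,[-16,-12.1,2],5.6],[-1,[-20,-15.2,2.5],7],[-1,[-24,-18.2,3],8.4],[-1,[-28,-21.3,3.5],9.8],[-1,[-32,-24.3,4],11.2],[-1,[-36,-27.3,5],12.6],[-1,[-39.5,-30,6],13.9],[-1,[-41.4,-31.43,6.93],13.94],[-1,[-41.4,-31.43,6.93],13.94]]' 20
python3 -c "
from h import *
s=manip.read_state();print(w2g(s['eef_pos']))
go(g2w(-52,222),38,90.85)"
```

```text
clock: 1.35
eef_pos: [469.3, 82.3, 148.8]
eef_rot: [-3.139, 0.0, 1.583]
wrist_force: [0.3, 0.8, 0.0]
finger_gap: 2.0
finger_force: 0.0
[-51.47271759 222.79693467]
shift cm [-0.08 -0.03 11.08] roll -0.034
```

```bash
python3 -m creep '[[-1,[0,0,4],0],[-1,[0,0,8],0],[-1,[0,0,10.5],0],[-1,[0,0,11],0],[-1,[0,0,11],0],[-1,[0,0,11],0]]'
python3 - <<'E'
from h import *
cv2.imwrite("pics/wr2.png",manip.camera("wrist")[:,:,::-1])
s=manip.read_state();print(w2g(s['eef_pos']))
E
```

```text
clock: 1.95
eef_pos: [469.5, 85.1, 41.6]
eef_rot: [3.14, -0.0, 1.587]
wrist_force: [0.4, 0.5, 0.6]
finger_gap: 0.5
finger_force: 0.0
[-51.17399866 225.49043092]
```

View pics/wr2.png

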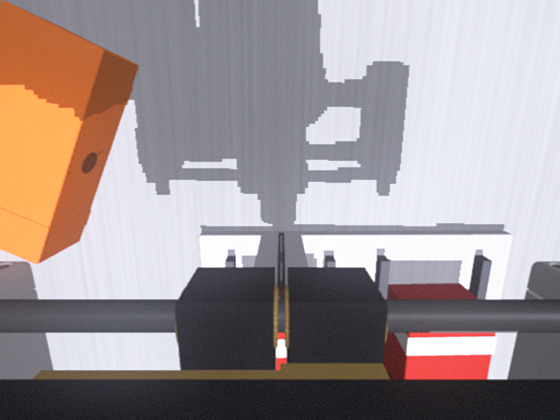

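The wrist view shows the closed fingers at (280,320) over the lane centre line, clear of the fences, with the float ahead of them. I'll push it to short of the bar.

```bash
python3 -m creep '[[-1,[-1,0,0],0],[-1,[-1.8,0,0],0],[-1,[-2.4,0,0],0],[-1,[-3,0,0],0],[-1,[-3.6,0,0],0],[-1,[-4.2,0,0],0],[-1,[-4.8,0,0],0],[-1,[-5.4,0,0],0],[-1,[-5.8,0,0],0],[-1,[-6,0,0],0],[-1,[-6,0,0],0],[-1,[-6,0,0],0]]'
python3 - <<'E'
from h import *
s=manip.read_state();print(w2g(s['eef_pos']))
p=manip.camera_params("top");im=manip.camera("top");h=hsv(im)
r=cv2.inRange(h,(0,150,80),(6,255,255))|cv2.inRange(h,(172,150,80),(180,255,255))
for y0,y1 in((180,206),(212,240)):
    ys,xs=np.nonzero(r[y0:y1,235:330]); print(xs.min()+235,xs.max()+235)
E
```

```text
clock: 3.2
eef_pos: [469.6, 24.7, 40.1]
eef_rot: [-3.141, 0.0, 1.586]
wrist_force: [0.7, 0.2, -0.2]
finger_gap: 0.4
finger_force: 0.0
[-52.00970874 165.18331325]
243 282
268 295
```

```bash
python3 -m creep '[[-1,[-0.2,0,0],0],[-1,[-0.4,0,0],0],[-1,[-0.6,0,0],0],[-1,[-0.8,0,0],0],[-1,[-1,0,0],0],[-1,[-1.1,0,0],0]]'
python3 -m creep '[[-1,[-0.1,0,0],0],[-1,[-0.15,0,0],0]]'
python3 -m creep '[[-1,[-0.1,0,0],0],[-1,[-0.15,0,0],0]]'
python3 -c "
from h import *
s=manip.read_state();print(w2g(s['eef_pos']))"
```

```text
clock: 3.85
eef_pos: [469.9, 13.5, 40.1]
eef_rot: [-3.142, 0.0, 1.586]
wrist_force: [0.7, 1.1, 0.5]
finger_gap: 0.5
finger_force: 0.3
clock: 4.05
eef_pos: [469.9, 12.1, 40.1]
eef_rot: [-3.142, -0.0, 1.586]
wrist_force: [0.2, 0.7, -1.1]
finger_gap: 0.5
finger_force: 0.3
clock: 4.25
eef_pos: [470.0, 10.6, 40.1]
eef_rot: [3.142, 0.0, 1.586]
wrist_force: [-0.4, 0.5, -0.1]
finger_gap: 0.2
finger_force: 0.3
[-51.90123516 151.13517997]
```

```bash
python3 -m creep '[[-1,[-0.06,0,0],0],[-1,[-0.12,0,0],0]]' | grep -E 'pos|wrist'
python3 -m creep '[[-1,[-0.05,0,0],0],[-1,[-0.1,0,0],0]]'| grep -E 'pos|wrist'
```

```text
eef_pos: [470.0, 9.5, 40.1]
wrist_force: [-0.2, 3.4, 0.1]
eef_pos: [469.9, 8.9, 40.2]
wrist_force: [-0.6, 8.1, 1.1]
```

```bash
python3 -m creep '[[-1,[0,0,0],0],[-1,[0,0,0],0]]'
python3 - <<'E'
from h import *
p=manip.camera_params("side");im=manip.camera("side");t=manip.camera("top")
a=cv2.resize(im[175:275,235:345],None,fx=3.5,fy=4,interpolation=cv2.INTER_CUBIC);b=cv2.resize(t[165:265,225:335],None,fx=3.5,fy=4,interpolation=cv2.INTER_CUBIC)
cv2.imwrite("pics/c3.png",np.hstack([a,b])[:,:,::-1])
E
```

```text
clock: 4.85
eef_pos: [469.9, 8.9, 40.1]
eef_rot: [-3.141, -0.001, 1.586]
wrist_force: [-1.5, 6.1, 1.0]
finger_gap: 0.4
finger_force: 3.0
```

View pics/c3.png

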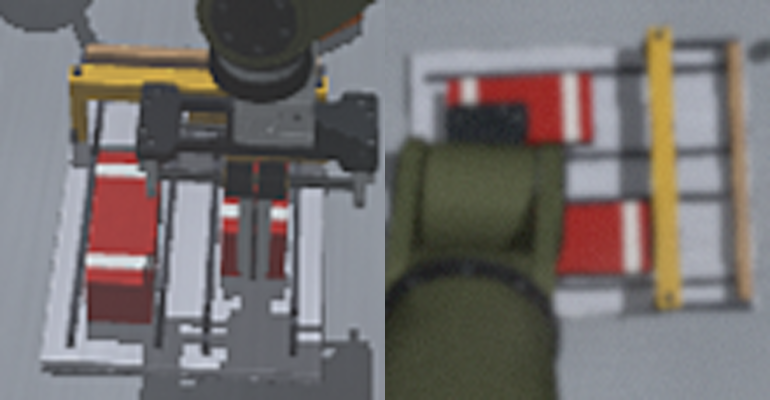

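The side crop shows the fingers behind the right-lane float. In the top crop that float's nose is flush against the bar at (648,235), with 6 N sustained. The float in the low-x lane is therefore the tall one. Next: back off, rise, open, straddle it and grip.

```bash
python3 -m creep '[[-1,[0.8,0,0],0],[-1,[1.5,0,-2],0],[-1,[1.5,0,-5],0],[1,[-1,0,-5.5],0],[1,[-4.5,0,-5.5],0],[1,[-7.45,0,-5.5],0],[1,[-7.45,0,-5.5],0],[1,[-7.45,0,-5.5],0]]' 20
python3 -c "
from h import *
s=manip.read_state();print(w2g(s['eef_pos']));go(g2w(-52,75),38.5,90.85)"
```

```text
clock: 5.75
eef_pos: [471.1, -66.0, 95.1]
eef_rot: [-3.141, 0.0, 1.585]
wrist_force: [-0.2, -0.0, -0.2]
finger_gap: 37.1
finger_force: 0.0
[-51.90741718  74.49073112]
shift cm [ 0.05 -0.01  5.66] roll -0.006
```

```bash
python3 -m creep '[[1,[0,0,0],0],[1,[0,0,0],0],[1,[0,0,0],0],[1,[0,0,0],0],[1,[0,0,0],0],[1,[0,0,1],0]]'
python3 - <<'E'
from h import *
cv2.imwrite("pics/wr3.png",manip.camera("wrist")[:,:,::-1])
E
```

```text
clock: 6.35
eef_pos: [471.8, -66.0, 85.7]
eef_rot: [3.139, 0.001, 1.586]
wrist_force: [-0.4, 0.2, -0.5]
finger_gap: 85.0
finger_force: 0.0
```

View pics/wr3.png

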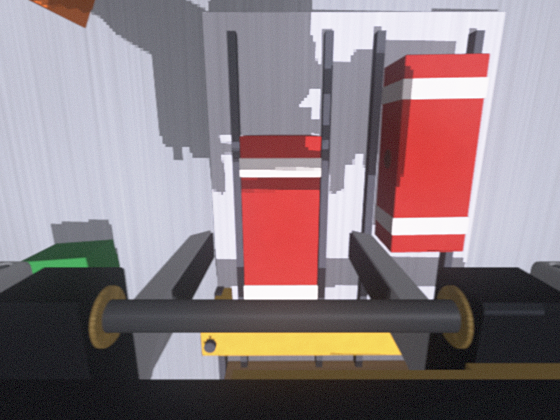

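The wrist view shows the open fingers straddling the float (columns 240-322, fingers at about 215 and 350) and clear of the other one. I'll lower, grip and lift.

```bash
python3 -m creep '[[1,[0,0,2],0],[1,[0,0,4],0],[1,[0,0,4.7],0],[1,[0,0,4.7],0],[-1,[0,0,4.7],0],[-1,[0,0,4.7],0],[-1,[0,0,4.7],0],[-1,[0,0,4.7],0],[-1,[0,0,4.7],0],[-1,[0,0,4.7],0],[-1,[0,0,4.7],0]]' 25
python3 -c "
from h import *
s=manip.read_state();print(w2g(s['eef_pos']))"
```

```text
clock: 7.5
eef_pos: [471.2, -66.0, 38.3]
eef_rot: [3.141, 0.0, 1.586]
wrist_force: [-0.3, 0.2, 3.0]
finger_gap: 51.7
finger_force: 25.0
[-51.79091413  74.48524978]
```

```bash
python3 -m creep '[[-1,[0.8,0,0],0],[-1,[1.5,0,-1],0],[-1,[1.5,0,-4],0],[-1,[1.5,0,-8],0],[-1,[1.5,0,-10],0],[-1,[1.5,0,-10],0]]'
python3 -c "
from h import *
go((438.7,358.9),140,78.07)"
```

```text
clock: 8.1
eef_pos: [472.0, -50.5, 141.1]
eef_rot: [3.137, 0.001, 1.587]
wrist_force: [0.2, 0.1, -1.6]
finger_gap: 52.2
finger_force: 25.0
shift cm [40.99 -2.67  0.06] roll 2.57
```

```bash
python3 -m creep '[[-1,[3,-0.2,0],0.2],[-1,[7,-0.5,0],0.5],[-1,[11.5,-0.8,0],0.8],[-1,[16,-1,0],1.1],[-1,[20.5,-1.3,0],1.4],[-1,[25,-1.6,0],1.7],[-1,[29.5,-1.9,0],2],[-1,[34,-2.2,0],2.3],[-1,[38,-2.5,0],2.57],[-1,[40.99,-2.67,0.06],2.57],[-1,[40.99,-2.67,0.06],2.57],[-1,[40.99,-2.67,0.06],2.57]]'
python3 - <<'E'
from h import *
go((438.7,358.9),40,78.07)
a=manip.camera("side");t=manip.camera("top")
cv2.imwrite("pics/c4.png",np.hstack([cv2.resize(a[200:400,200:400],(400,400)),cv2.resize(t[170:310,60:200],(400,400))])[:,:,::-1])
E
```

```text
clock: 9.3
eef_pos: [436.9, 358.5, 136.1]
eef_rot: [-3.14, 0.002, 1.363]
wrist_force: [0.1, 0.1, -1.5]
finger_gap: 51.7
finger_force: 25.0
shift cm [0.1  0.18 9.61] roll 0.01
```

View pics/c4.png

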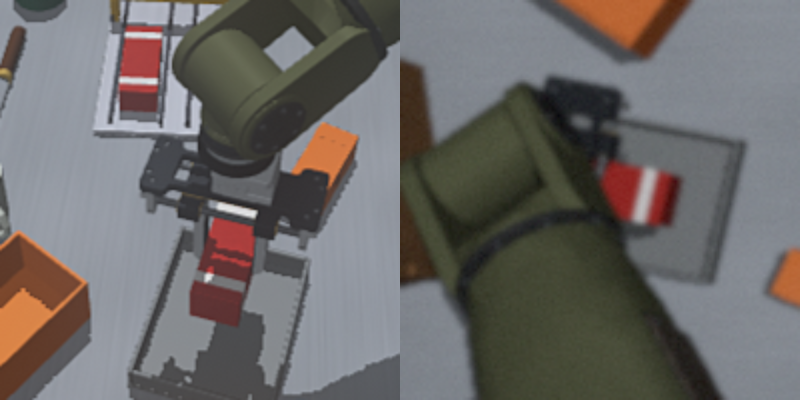

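The side crop shows the float held level over the tray at about (225,270), and the top crop agrees. Lowering.

```bash
python3 -m creep '[[-1,[0.1,0.18,3],0],[-1,[0.1,0.18,6.5],0],[-1,[0.1,0.18,9],0],[-1,[0.1,0.18,9.6],0],[-1,[0.1,0.18,9.6],0],[-1,[0.1,0.18,9.6],0]]'
```

```text
clock: 10.0
eef_pos: [440.5, 359.1, 43.0]
eef_rot: [3.14, -0.001, 1.361]
wrist_force: [0.2, -1.0, -0.1]
finger_gap: 51.6
finger_force: 25.0
```

```bash
python3 -m creep '[[-1,[0,0,0.4],0],[-1,[0,0,0.7],0],[-1,[0,0,0.7],0]]'
python3 -m creep '[[-1,[0,0,0.1],0],[-1,[0,0,0.15],0],[-1,[0,0,0.2],0],[-1,[0,0,0.2],0]]'
```

```text
clock: 10.3
eef_pos: [439.8, 359.0, 34.5]
eef_rot: [-3.142, 0.0, 1.362]
wrist_force: [-0.3, 0.1, -2.0]
finger_gap: 51.8
finger_force: 25.0
clock: 10.7
eef_pos: [439.9, 359.1, 33.3]
eef_rot: [3.141, -0.0, 1.362]
wrist_force: [-3.8, -1.8, 7.1]
finger_gap: 51.8
finger_force: 25.0
```

Contact with the tray floor: 7 N at z = 33.3, which is the height worked out beforehand. I'll release in place and then rise.

```bash
python3 -m creep '[[0.6,[0,0,-0.1],0],[0.6,[0,0,-0.1],0],[0.6,[0,0,-0.1],0],[0.6,[0,0,-0.1],0],[0.6,[0,0,-0.1],0],[0.6,[0,0,-3],0],[0.6,[0,0,-7],0],[0.6,[0,0,-11],0],[0.6,[0,0,-11.7],0],[0.6,[0,0,-11.7],0]]'
python3 -c "
from h import *
go(g2w(52,226),145,90.85)"
```

```text
clock: 11.7
eef_pos: [440.2, 359.3, 150.7]
eef_rot: [3.14, -0.002, 1.362]
wrist_force: [0.5, 0.6, -0.7]
finger_gap: 75.1
finger_force: 0.0
shift cm [-23.89  18.61   0.55] roll -2.5620000000000003
```

```bash
python3 -m creep '[[-1,[-3,2.3,0],-0.3],[-1,[-6.5,5,0],-0.7],[-1,[-10,7.8,0],-1.1],[-1,[-13.5,10.5,0],-1.5],[-1,[-17,13.2,0],-1.9],[-1,[-20.5,16,0],-2.3],[-1,[-23,18,0.3],-2.56],[-1,[-23.89,18.61,0.55],-2.56],[-1,[-23.89,18.61,0.55],-2.56],[-1,[-23.89,18.61,0.55],-2.56]]'
python3 - <<'E'
from h import *
go(g2w(52,226),40,90.85)
p=manip.camera_params("top");t=manip.camera("top");h=hsv(t)
r=cv2.inRange(h,(0,150,80),(6,255,255))|cv2.inRange(h,(172,150,80),(180,255,255))
M=np.zeros_like(r);M[205:275,100:190]=r[205:275,100:190]
M=cv2.morphologyEx(M,cv2.MORPH_CLOSE,np.ones((9,9)))
for c in cv2.findContours(M,0,1)[0]:
    if cv2.contourArea(c)>60:
        w=cv2.minAreaRect(pts(p,c[:,0],50).astype(np.float32)); print(w)
E
```

```text
clock: 12.7
eef_pos: [571.7, 87.7, 143.2]
eef_rot: [-3.14, -0.0, 1.586]
wrist_force: [-0.8, 0.2, -0.2]
finger_gap: 0.8
finger_force: 0.0
shift cm [-0.07  0.12 10.32] roll -0.0
((439.8301086425781, 360.4791259765625), (124.79733276367188, 48.436012268066406), 79.04104614257812)
```

The tall float lies centred in the tray at (440,360), 79°. Now the second float.

```bash
python3 -m creep '[[-1,[0,0.12,4],0],[-1,[0,0.12,8],0],[-1,[0,0.12,10],0],[-1,[0,0.12,10.3],0],[-1,[0,0.12,10.3],0],[-1,[-0.5,0.12,10.3],0],[-1,[-1.2,0.12,10.3],0],[-1,[-2,0.12,10.3],0],[-1,[-2.6,0.12,10.3],0],[-1,[-3.2,0.12,10.3],0],[-1,[-3.8,0.12,10.3],0],[-1,[-4.4,0.12,10.3],0]]' | grep -E 'clock|pos|wrist'
python3 -m creep '[[-1,[-0.6,0,0],0],[-1,[-1.2,0,0],0],[-1,[-1.7,0,0],0],[-1,[-2.1,0,0],0],[-1,[-2.3,0,0],0]]'| grep -E 'clock|pos|wrist'
python3 -c "
from h import *
s=manip.read_state();print(w2g(s['eef_pos']))"
```

```text
clock: 13.95
eef_pos: [574.3, 42.4, 41.2]
wrist_force: [0.0, 0.9, 2.4]
clock: 14.45
eef_pos: [574.5, 19.4, 41.0]
wrist_force: [-0.7, 2.2, 1.1]
[ 52.78243929 158.36395336]
```

Force is 2.2 N, which is sliding friction. I'll pass the bar gently in ~2 mm steps.

```bash
python3 -m creep '[[-1,[-0.2,0,0],0],[-1,[-0.4,0,0],0],[-1,[-0.6,0,0],0],[-1,[-0.75,0,0],0]]'| grep -E 'clock|pos|wrist'
python3 -m creep '[[-1,[-0.07,0,0],0],[-1,[-0.15,0,0],0]]'| grep -E 'pos|wrist'
```

```text
clock: 14.85
eef_pos: [574.6, 12.2, 41.0]
wrist_force: [-0.2, 2.8, 1.5]
eef_pos: [574.7, 10.8, 41.1]
wrist_force: [-0.3, 2.7, 1.8]
```

```bash
python3 -m creep '[[-1,[-0.07,0,0],0],[-1,[-0.15,0,0],0]]'| grep -E 'clock|pos|wrist'
```

```text
clock: 15.25
eef_pos: [574.7, 9.3, 41.0]
wrist_force: [-0.5, 2.4, 1.5]
```

```bash
python3 -m creep '[[-1,[-0.07,0,0],0],[-1,[-0.15,0,0],0]]'| grep -E 'clock|pos|wrist'
```

```text
clock: 15.45
eef_pos: [574.7, 7.7, 41.0]
wrist_force: [-0.2, 2.4, 1.0]
```

```bash
python3 -m creep '[[-1,[-0.1,0,0],0],[-1,[-0.2,0,0],0]]'| grep -E 'clock|pos|wrist'
```

```text
clock: 15.65
eef_pos: [574.7, 5.7, 41.0]
wrist_force: [0.6, 1.2, 2.3]
```

```bash
python3 -m creep '[[-1,[-0.1,0,0],0],[-1,[-0.2,0,0],0]]'| grep -E 'clock|pos|wrist'
```

```text
clock: 15.85
eef_pos: [574.8, 3.7, 41.0]
wrist_force: [-0.5, 1.8, 1.3]
```

It clears, so this is the short float. I'll push on to about 8 mm before home.

```bash
python3 -m creep '[[-1,[-0.6,0,0],0],[-1,[-1.2,0,0],0],[-1,[-1.8,0,0],0],[-1,[-2.4,0,0],0],[-1,[-3,0,0],0],[-1,[-3.6,0,0],0],[-1,[-4.2,0,0],0],[-1,[-4.8,0,0],0],[-1,[-5.3,0,0],0],[-1,[-5.7,0,0],0],[-1,[-5.9,0,0],0]]'| grep -E 'clock|pos|wrist'
python3 -m creep '[[-1,[-0.15,0,0],0],[-1,[-0.3,0,0],0],[-1,[-0.4,0,0],0]]'| grep -E 'clock|pos|wrist'
```

```text
clock: 16.95
eef_pos: [575.7, -55.6, 41.1]
wrist_force: [0.6, 2.6, 2.6]
clock: 17.25
eef_pos: [575.7, -59.2, 41.0]
wrist_force: [0.0, 1.9, 0.4]
```

```bash
python3 -m creep '[[-1,[-0.07,0,0],0],[-1,[-0.15,0,0],0]]'| grep -E 'clock|pos|wrist'
```

```text
clock: 17.45
eef_pos: [575.7, -60.7, 41.0]
wrist_force: [0.2, 2.0, 0.3]
```

```bash
python3 -m creep '[[-1,[-0.06,0,0],0],[-1,[-0.12,0,0],0]]'| grep -E 'clock|pos|wrist'
```

```text
clock: 17.65
eef_pos: [575.7, -61.9, 41.0]
wrist_force: [0.3, 2.0, 1.4]
```

```bash
python3 -m creep '[[-1,[-0.06,0,0],0],[-1,[-0.12,0,0],0]]'| grep -E 'clock|pos|wrist'
```

```text
clock: 17.85
eef_pos: [575.8, -63.1, 41.1]
wrist_force: [0.4, 2.9, 0.9]
```

```bash
python3 -m creep '[[-1,[-0.05,0,0],0],[-1,[-0.1,0,0],0]]'| grep -E 'clock|pos|wrist'
```

```text
clock: 18.05
eef_pos: [575.7, -63.8, 41.0]
wrist_force: [-0.4, 8.0, 2.2]
```

The float reached the stop at 8 N with the TCP at y = -63.8, where -63.9 was expected. Backing off, rising and checking.

```bash
python3 -m creep '[[-1,[0.1,0,0],0],[-1,[0.5,0,0],0],[-1,[2,0,0],0],[-1,[4,0,-3],0],[-1,[7,0,-7],0],[-1,[11,0,-11],0],[-1,[15.5,-4,-14],0],[-1,[20,-8,-14],0],[-1,[24,-12,-14],0],[-1,[25,-14,-14],0],[-1,[25,-14,-14],0]]'
python3 - <<'E'
from h import *
a=manip.camera("side");t=manip.camera("top");p=manip.camera_params("top")
cv2.imwrite("pics/c5.png",np.hstack([cv2.resize(a[160:420,180:400],(400,473)),cv2.resize(t[160:290,100:340],(400,217+256))])[:,:,::-1])
E
```

```text
clock: 19.15
eef_pos: [428.8, 186.7, 181.4]
eef_rot: [3.141, -0.0, 1.589]
wrist_force: [0.4, -0.6, -0.0]
finger_gap: 0.4
finger_force: 0.0
```

View pics/c5.png

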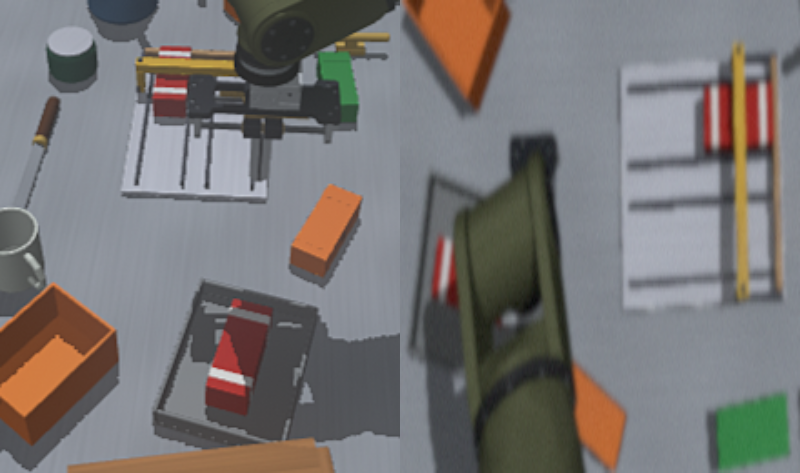

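The tall float lies flat in the tray at crop (240,355). The short one sits under the bar with its nose at the stop (top crop column 772). I'll check its position numerically, then hand in if it is right.

Run:
```python
from h import *
p=manip.camera_params("top");t=manip.camera("top");h=hsv(t)
r=cv2.inRange(h,(0,150,80),(6,255,255))|cv2.inRange(h,(172,150,80),(180,255,255))
ys,xs=np.nonzero(r[180:210,290:340]); xs=xs+290
y=ys.mean()+180
tail=w2g(cast(p,(xs.min()-.5,y),50));nose=w2g(cast(p,(xs.max()+.5,y),50)); c=(tail+nose)/2
print(tail,nose,c)
if abs(c[1])<4.5 and 44<c[0]<60: print(manip.sign_off())
```

```text
[50.63108516 36.05345797] [ 47.56634005 -63.71010419] [ 49.0987126  -13.82832311]
```

My search window cut off the tail. I'll widen it.

Run:
```python
from h import *
p=manip.camera_params("top");t=manip.camera("top");h=hsv(t)
r=cv2.inRange(h,(0,150,80),(6,255,255))|cv2.inRange(h,(172,150,80),(180,255,255))
ys,xs=np.nonzero(r[180:210,265:340]); xs=xs+265
y=ys.mean()+180
tail=w2g(cast(p,(xs.min()-.5,y),50));nose=w2g(cast(p,(xs.max()+.5,y),50)); c=(tail+nose)/2
print(tail,nose,c)
if abs(c[1])<4.5 and 44<c[0]<60: print(manip.sign_off())
```

```text
[50.88906493 64.10177629] [ 46.96291061 -63.68074945] [48.92598777  0.21051342]
the job is handed in; nothing more can be done
None
```

I've handed the job in: the float that clears is fully home against the stop under the bar (centre measured at gauge y = 0.2 mm), and the one that caught, at about 6 to 8 N, lies flat in the grey tray.

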